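# Show the hidden marker to the bench camera with an inspection mirror

### The arm

A 6-joint arm with a two-finger parallel gripper is mounted at the origin on the work surface. World frame = base frame: x ahead of the robot, y to its left, z up, the work surface at z = 0. Lengths are in m, angles in rad, forces in N, time in s.
With the tool pointing down it reaches from about 0.35 to 0.925 m from the base axis. Payload 6.4 kg.
Tool frame: the origin (TCP) lies at the very end of the fingers, on their centre line; the grasp point (between the pads) lies 19 mm behind it; z points along the fingers, y is the line along which they close (so a half turn about z gives the same grasp; the last joint's range is limited). The gripper opens to 94 mm and grips with 3 to 60 N. Pads are 16 mm wide; open, the fingers measure 119 mm over their backs; the gripper's body (75 mm by 177 mm) begins 78 mm behind the grasp point.
Start: joints at [0.984, 0.245, 1.558, -0, 1.339, -0.174], TCP at [0.261, 0.595, 0.18] pointing down, gripper open.
Joint ranges: [-3.13, 3.13], [-1.02, 2.26], [0.13, 2.54], [-0.95, 4.09], [0.21, 2.88], [-2.74, 2.74]. Speed limits (rad/s): [2.57, 2.57, 3.14, 3.14, 3.14, 3.14].

### API

Orientations are given as a 3x3 rotation matrix whose columns are the frame's x, y, z axes.
In Python, from cell import arm gives the robot as it stands.
- The arm moves only by the tool jog_arm, never from a script. Its argument "series" is a list of rows, each an object with "dp": the shift along the tool's x, y, z in m, a list of three; "rotation": the turn, a rotation vector about the tool's x, y, z in degrees, a list of three. A call has 1 to 5 rows; each row shifts and turns the commanded pose from where the row before left it, along the tool's axes as they then stand; what a row does not reach is not made up. A row lasts 1/10 s, in which the tool goes at most 50 mm and 8.59 degrees, less where a joint would pass 70% of its speed; a pose out of reach is approached as far as the arm can. A call is refused whole if a number of a shift passes 0.05 or a number of a turn 8.59, either way. A call with a gripper value outside its range is refused whole. "fingers" is the finger opening in m, from 0 to 0.094, set as the call begins (left out, the last holds). The fingers move at their own pace and stop on an object; the grip force is fixed at half the most. Time passes only in rows, so rows that do not move let the fingers close. It gives the time, the measured TCP pose, the force, the opening and the grip force at its end, in the units of the state.
- arm.observe(): the state, without advancing time (a new reading comes with each control period).
- arm.grab_frame(name): name is "scene" or "top" or "wrist"; returns (picture, depth): 384x512x3 uint8, red, green, blue; 384x512 float32, m along the optical axis (not along the pixel's ray), 0 where there is no reading.
- arm.camera_model(name): a dict with "fx", "fy", "cx", "cy" (pixels), "world_to_cam" (4x4, takes a point from world to camera coordinates). Camera axes: x right, y up, looking along -z (the intrinsics and any distortion apply to the point x, -y, -z); pixel columns grow to the right and rows downward; lengths in m; the calibration is good to about 2 mm. A picture is of the moment at which its call begins: read the wrist's pose just before it. camera_model takes no time and is no camera call; for the wrist camera it gives the pose at the moment of the call.
- arm.sign_off(): hands the job in; it is judged then, once.
The state is a dict: "t": time; "joint_pos": joint angles; "qd": joint speeds; "tau": joint torques, N m; "tool_pos": TCP position; "tool_rot": TCP orientation; "ft_force": force on the tool from outside, world axes, zero at the start; "ft_torque": the same for the moment, N m; "grip_width": finger opening in m; "gripper_force": force on a finger pad.
Only numpy, scipy, OpenCV 4.12 (cv2) and the standard library are available. Lean on these libraries where they do the work, as an engineer would, in place of code of your own. Each camera call takes 0.05 s, during which the arm holds its last target. There are 200 camera calls.

### The job

Take the square inspection mirror out of its slotted rack by the handle and hold it up with the middle of its glass straight above the cross engraved on the aluminium bench plate, level with the camera's lens, handle up and glass towards the camera and the white housing, turned so that the camera sees the marker on the housing reflected in it. Finish while still holding the mirror there in the gripper, steady and clear of everything else. Do not strike the bench, and leave the magnifier and the other things lying about where they are.

Things in the scene. Friction and masses are not known exactly. Their poses are not given: they have to be found in the camera images.
- mirror: Loose inspection mirror, about 120 g, upright, head down in a rack slot (which one varies). Head: black plate 60 (y) x 50 (z) x 10 mm (x) with pale glass 54 x 44 mm on its +x side only. Aluminium square handle 14 x 14 mm rises from the head's middle, z = 50 to 140 mm, flats square to x and y. Origin: middle of the head's lower edge, on the handle's axis. +x out of the glass, z up the handle.
- glass_center (a point): The middle of the mirror's glass face, 25 mm above the mirror's origin and 5.5 mm in front of the handle's axis; axes as the mirror's.
- rack: Fixed grey rack block 70 (x) x 210 (y) x 30 mm tall with two slots, 13 (x) x 64 (y) x 20 mm deep, at y = -55 and +55 mm. A parked tool stands upright on the slot's floor, 10 mm above the table, and comes out straight up. Origin: centre of the underside.
- bench: Fixed aluminium plate 12 mm thick, x -50 to 150, y -125 to 125 mm, engraved with a cross; origin on the table below the cross, whose long line runs along x towards a thin grey upright baffle (x 57 to 143 mm, y = 0). Dark camera tube on a post at +y, white housing 50 x 60 x 70 mm on two posts at -y; the baffle hides one from the other. All lower than 138 mm above the table.
- view (a point): The viewing point, where the middle of the glass belongs: right above the engraved cross, 100 mm above the table. Axes as the bench's: +x points along the cross's long line to the baffle and exactly halves the 80 degrees between the lines to lens and marker, so a mirror here whose glass faces along +x shows the marker to the camera.
- lens (a point): The middle of the camera's front lens, which looks at the viewing point: 100 mm from it, 40 degrees to the +y side of the bench's x axis, 100 mm above the table. Axes as the bench's.
- marker (a point): The middle of the marker, a 24 mm dark ring with a pale centre on the housing's face that looks at the viewing point: 100 mm from it, 40 degrees to the -y side of the bench's x axis, 100 mm above the table. Axes as the bench's.
- magnifier: Bystander: loose magnifier in the rack's other slot, with the same square handle as the mirror but a round ring head 58 mm across with clear glass. Origin: underside of its head; z up along the handle.
- case: Bystander: loose pale plastic instrument case 70 x 150 x 30 mm, lying on the table beyond the work. Origin: centre of the underside.
- post: Bystander: loose steel optical post 60 mm tall, 13 mm thick, on a 32 mm foot, standing on the table beyond the work. Origin: centre of the underside.
- driver: Bystander: loose screwdriver 160 mm long, lying on the table beyond the work. Its x axis runs along it.
Things that resemble listed ones, but are neither listed nor needed, are in the scene too. Leave any brown or red look-alike of the mirror alone. What is shaped like the rack but orange is not meant.

How it is judged:
On the way:
1. the mirror is lifted clear of the rack in the gripper (height (world z) of mirror above 0.05 m and contact force between the fingers and mirror above 0.5 N), for 0.2 s.
At the end, for the whole second after the job is handed in: The gripper holds the mirror still in the air, touching no bench, rack or magnifier: middle of the glass within 15 mm of the viewing point, glass towards lens and marker and facing along the line halving their angle within 0.10 rad, handle upright within 0.35 rad (all of step 1 and distance between glass_center and view below 0.015 m and angle between the x axis of mirror and the x axis of view, either way round below 0.1 rad and x of each of lens, marker in the frame of mirror above 0.03 m and angle between mirror's own z axis and vertical below 0.35 rad and linear speed of mirror below 0.02 m/s and angular speed of mirror below 0.15 rad/s and contact force between mirror and bench below 0.3 N and contact force between mirror and rack below 0.3 N and contact force between mirror and magnifier below 0.3 N); the arm keeps its last pose, push and grip.
It fails at once if the mirror or the arm strikes the bench (contact force between mirror and bench above 8 N or contact force between any of the arm, the fingers and bench above 15 N).
It fails at once if the magnifier is displaced by more than 20 mm (distance of magnifier from where it was at the start of the episode above 0.02 m).
It fails at once if the case, the post or the screwdriver is displaced by more than 20 mm (distance of any of case, post, driver from where it was at the start of the episode above 0.02 m).
It also fails if it takes over 48 s, if anything falls off the work surface, if the arm or the gripper's body presses on something with over 40 N, if the wrist force passes 120 N, or if a joint passes its speed limit or range.

## Working session

There is one attempt and no reset: what is moved stays moved. The work goes in short steps, Python scripts to look and compute and a tool call to move; the robot and the scene stay as the last step left them, time stands still between calls to the robot, and variables do not carry over. Pictures are saved under pics/ and viewed, at most 10 in all, crops included, and the job is handed in when it is done.

Besides the shell and the picture viewer there is one more tool, called after "Call:" in YAML: its name, and indented under it one key for each argument. jog_arm: Moves the arm, as the interface text tells. Its arguments: {"type":"object","properties":{"series":{"type":"array","items":{"type":"object","properties":{"dp":{"type":"array","items":{"type":"number"}},"rotation":{"type":"array","items":{"type":"number"}}}}},"fingers":{"type":"number"}},"required":["series"]}

```bash
mkdir -p pics
cat > h.py <<'E'
import numpy as np, cv2
from cell import arm
def grab(n):
    m=arm.camera_model(n); p,d=arm.grab_frame(n); return p,d,m
def cloud(d,m):
    v,u=np.mgrid[:d.shape[0],:d.shape[1]]
    c=np.stack([(u-m['cx'])/m['fx']*d,-(v-m['cy'])/m['fy']*d,-d,np.ones_like(d)],-1)
    return (c@np.linalg.inv(np.array(m['world_to_cam'])).T)[...,:3]
E
python3 - <<'E'
from h import *
for n in('top','scene'):
    p,d,m=grab(n); print(n,{k:v for k,v in m.items()})
    np.savez(n+'.npz',p=p,d=d,P=cloud(d,m)); cv2.imwrite(f'pics/{n}0.png',cv2.resize(p[...,::-1],(800,600)))
print(arm.observe())
E
```

```text
top {'fx': 422.91277136995143, 'fy': 422.91277136995143, 'cx': 247.8641256772858, 'cy': 192.55037011030757, 'world_to_cam': array([[ 0.01096001, -0.99974047,  0.01997191, -0.08118386],
       [ 0.99334479,  0.01317572,  0.11442259, -0.58024076],
       [-0.11465604,  0.01858492,  0.99323139, -1.2824153 ],
       [ 0.        ,  0.        ,  0.        ,  1.        ]])}
scene {'fx': 384.90883909921143, 'fy': 384.90883909921143, 'cx': 256.76680722034945, 'cy': 187.67169821087325, 'world_to_cam': array([[-0.37221298,  0.92814386, -0.00254544,  0.26197123],
       [-0.65096511, -0.25909932,  0.71352083,  0.31394648],
       [ 0.66159045,  0.26723871,  0.7006294 , -1.33039922],
       [ 0.        ,  0.        ,  0.        ,  1.        ]])}
{'t': 0.1, 'joint_pos': array([ 9.83874622e-01,  2.45749320e-01,  1.55889402e+00, -1.05884951e-05,
        1.33871679e+00, -1.74117152e-01]), 'qd': array([ 0.00079663, -0.00185614, -0.0019443 , -0.00159742,  0.00141091,
        0.00167522]), 'tau': array([-8.97209229e-04, -4.16908908e+01, -3.15527165e+01,  6.86710328e-02,
        3.09712579e-02, -4.86658325e-05]), 'tool_pos': array([0.26043943, 0.59489216, 0.17855133]), 'tool_rot': array([[-9.16000134e-01,  4.01176786e-01, -9.70249106e-04],
       [ 4.01177850e-01,  9.15998990e-01, -1.47739470e-03],
       [ 2.96050743e-04, -1.74253619e-03, -9.99998438e-01]]), 'ft_force': array([ 0.62198895, -0.23137436, -0.44688983]), 'ft_torque': array([-0.06118681, -0.03821499,  0.03781081]), 'gripper_force': 0.0, 'grip_width': 0.09413301759445244}
```

View pics/top0.png

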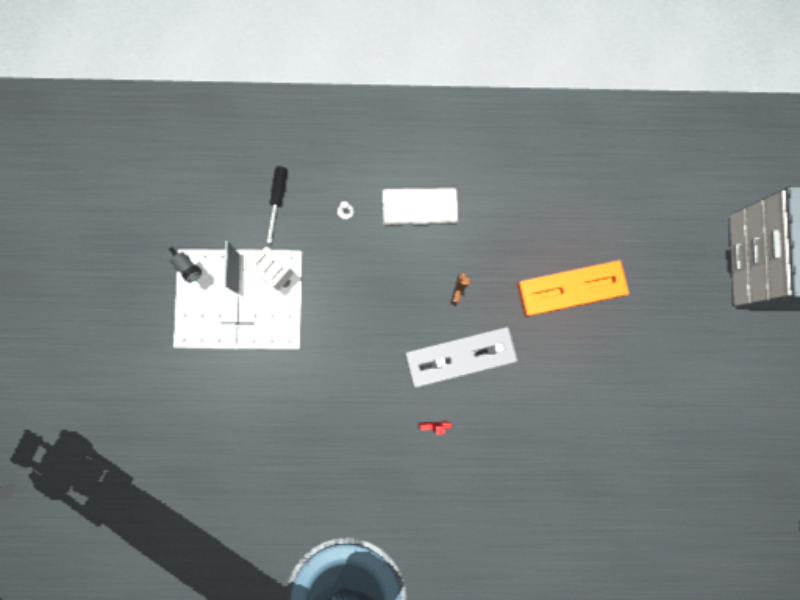

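View pics/scene0.png

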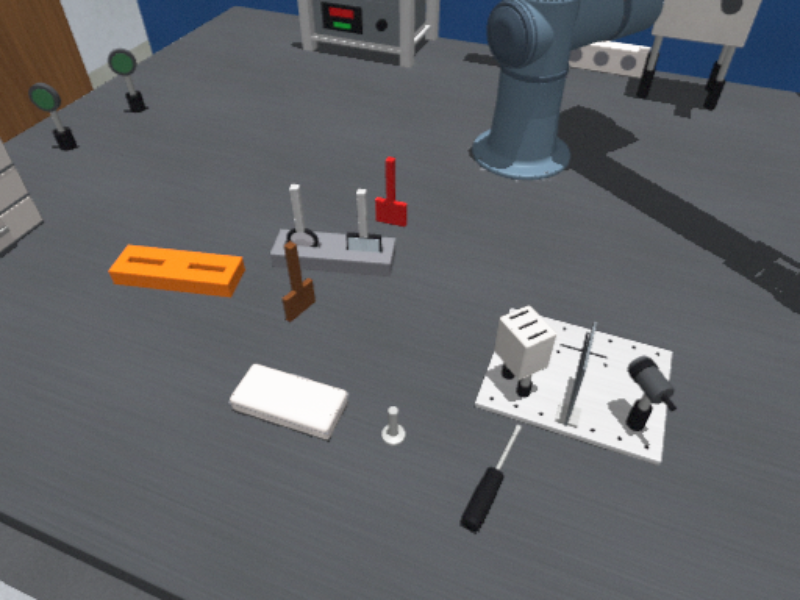

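Top view: the mirror is in the grey rack's left slot at (435,363) and the magnifier is in the right slot at (490,350). The cross is at (238,323), with the baffle above it. In the scene view the mirror's pale glass at (363,243) faces the camera, which is world +x.
Candidates in the scene view:
- grey-rack tool with a square head and pale glass, (363,225)
- magnifier, (298,215)
- brown look-alike, (293,285)
- red look-alike, (391,195)

I choose the first and will check it in a crop.

Run:
```python
from h import *
t=np.load('top.npz'); P=t['P']; p=t['p'].astype(int)
s=np.load('scene.npz'); Q=s['P'];q=s['p'].astype(int)
def rect(xy):
    return cv2.minAreaRect((xy*1000).astype(np.float32).reshape(-1,1,2))
def biggest(m,cen):
    n,l=cv2.connectedComponents(m.astype(np.uint8)); return l==l[cen[1],cen[0]]
mx,mn=p.max(-1),p.min(-1)
# bench: rays at z=.012
cm=arm.camera_model('top'); W=np.linalg.inv(cm['world_to_cam'])
def ray(m,z):
    v,u=np.nonzero(m); return rayuv(u,v,z)
def rayuv(u,v,z):
    c=np.stack([(u-cm['cx'])/cm['fx'],-(v-cm['cy'])/cm['fy'],-np.ones(len(u))],-1)@W[:3,:3].T
    o=W[:3,3]; return (o+c*((z-o[2])/c[:,2])[:,None])[:,:2]
m=biggest((mn>190),(130,212)); print('bench',rect(ray(m,.012)))
print('cross',rayuv(np.array([238.*.64]),np.array([323*.64]),.012))
g=(mn>105)&(mx-mn<25); m=biggest(g,(290,237)); print('rack',m.sum(),rect(ray(m,.03)))
for nm,PP in(('top',P),('scene',Q)):
    R=(np.abs(PP[...,0]-.45)<.14)&(np.abs(PP[...,1]+.3)<.16)&(PP[...,2]>.085)&(PP[...,2]<.2)
    pc=s['p'] if nm=='scene' else t['p']
    n,l,st,c=cv2.connectedComponentsWithStats(R.astype(np.uint8))
    for i in range(1,n):
        if st[i,4]>6: A=PP[l==i];print(nm,c[i],st[i,4],np.median(A,0).round(4),A[:,2].max().round(3),np.ptp(A[:,:2],axis=0),np.median(pc[l==i],0))
c=s['p'][105:180,165:265]; cv2.imwrite('pics/crop.png',cv2.resize(c[...,::-1],(800,600),interpolation=cv2.INTER_CUBIC))
```

```text
bench ((592.2552490234375, 227.01792907714844), (252.3217315673828, 214.46835327148438), 89.72097778320312)
cross [[0.53498172 0.22492043]]
rack 161156 ((613.9498291015625, -117.17352294921875), (1214.88525390625, 1686.1304931640625), 1.3170276880264282)
top [316.9047619 222.4047619] 42 [ 0.4866 -0.2684  0.1472] 0.153 [0.01353223 0.01490172] [251.  251.5 251. ]
top [280.31428571 231.65714286] 35 [ 0.4579 -0.1635  0.1492] 0.156 [0.01419831 0.01545949] [255. 255. 255.]
top [280.02380952 274.07142857] 42 [ 0.3401 -0.1648  0.1388] 0.145 [0.01400909 0.01332312] [255.  101.5  97.5]
scene [249.28571429 109.33613445] 119 [ 0.3439 -0.1668  0.1166] 0.141 [0.0187715  0.01525579] [130.  27.  27.]
scene [189.29605263 128.93421053] 152 [ 0.4928 -0.2718  0.1233] 0.151 [0.01870912 0.01515446] [133. 132. 132.]
scene [231.12328767 132.26027397] 146 [ 0.4655 -0.1659  0.1219] 0.151 [0.01919547 0.01507862] [133. 132. 133.]
```

View pics/crop.png

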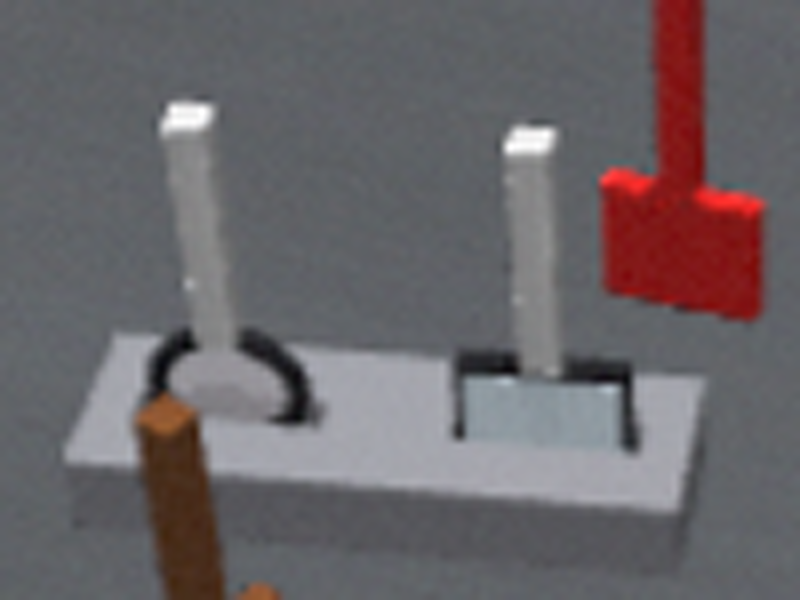

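The crop confirms the choice: the right-hand tool has a square black head with pale glass facing us, and the left one has a ring head (magnifier). Moving over: raise first, then travel.

Call:
jog_arm:
  series:
    - {"dp":[0,0,-0.045]}
    - {"dp":[0,0,-0.045]}
    - {"dp":[-0.0285,-0.0362,0]}
    - {"dp":[-0.0285,-0.0362,0]}
    - {"dp":[-0.0285,-0.0362,0]}
  fingers: 0.094

```text
invalid input
```

Call:
jog_arm:
  series:
    - {"dp":[-0.0285,-0.0362,0]}
    - {"dp":[-0.0285,-0.0362,0]}
    - {"dp":[-0.0285,-0.0362,0]}
    - {"dp":[-0.0285,-0.0362,0]}
    - {"dp":[-0.0285,-0.0362,0]}

```text
invalid input
```

Call:
jog_arm:
  series:
    - {"dp":[-0.0285,-0.0362,0]}
    - {"dp":[-0.0285,-0.0362,0]}
    - {"dp":[-0.0285,-0.0362,0]}
    - {"dp":[-0.0285,-0.0362,0]}
    - {"dp":[-0.0285,-0.0362,0]}

```text
invalid input
```

Call:
jog_arm:
  series:
    - {"rotation":[0,0,8.5]}
    - {"rotation":[0,0,8.5]}
    - {"rotation":[0,0,8.5]}
    - {"rotation":[0,0,8.5]}
    - {"rotation":[0,0,8.5]}

```text
invalid input
```

Call:
jog_arm:
  series:
    - {"rotation":[0,0,8.5]}
    - {"rotation":[0,0,0]}
    - {"rotation":[0,0,0]}

```text
invalid input
```

Both fields seem to be required in every row.

Call:
jog_arm:
  series:
    - {"dp":[0,0,-0.045],"rotation":[0,0,0]}
    - {"dp":[0,0,-0.045],"rotation":[0,0,0]}
    - {"dp":[-0.0285,-0.0362,0],"rotation":[0,0,0]}
    - {"dp":[-0.0285,-0.0362,0],"rotation":[0,0,0]}
    - {"dp":[-0.0285,-0.0362,0],"rotation":[0,0,0]}
  fingers: 0.094

```text
t: 0.6
tool_pos: [0.2955, 0.4602, 0.2693]
tool_rot: [[-0.916, 0.4, 0.0], [0.4, 0.916, -0.0], [-0.0, -0.0, -1.0]]
ft_force: [0.4, -0.3, -0.1]
grip_width: 0.094
gripper_force: 0.0
```

Call:
jog_arm:
  series:
    - {"dp":[-0.0285,-0.0362,0],"rotation":[0,0,0]}
    - {"dp":[-0.0285,-0.0362,0],"rotation":[0,0,0]}
    - {"dp":[-0.0285,-0.0362,0],"rotation":[0,0,0]}
    - {"dp":[-0.0285,-0.0362,0],"rotation":[0,0,0]}
    - {"dp":[-0.0285,-0.0362,0],"rotation":[0,0,0]}

```text
t: 1.1
tool_pos: [0.3532, 0.237, 0.2692]
tool_rot: [[-0.916, 0.401, -0.0], [0.401, 0.916, -0.0], [0.0, -0.0, -1.0]]
ft_force: [0.9, -0.6, -0.1]
grip_width: 0.0942
gripper_force: 0.0
```

Call:
jog_arm:
  series:
    - {"dp":[-0.0285,-0.0362,0],"rotation":[0,0,0]}
    - {"dp":[-0.0285,-0.0362,0],"rotation":[0,0,0]}
    - {"dp":[-0.0285,-0.0362,0],"rotation":[0,0,0]}
    - {"dp":[-0.0285,-0.0362,0],"rotation":[0,0,0]}
    - {"dp":[-0.0285,-0.0362,0],"rotation":[0,0,0]}

```text
t: 1.6
tool_pos: [0.4112, 0.0139, 0.2694]
tool_rot: [[-0.916, 0.401, 0.0], [0.401, 0.916, 0.0], [-0.0, 0.0, -1.0]]
ft_force: [1.2, 0.9, -0.1]
grip_width: 0.0936
gripper_force: 0.0
```

Call:
jog_arm:
  series:
    - {"dp":[0,0,0],"rotation":[0,0,8.5]}
    - {"dp":[0,0,0],"rotation":[0,0,8.5]}
    - {"dp":[0,0,0],"rotation":[0,0,8.5]}
    - {"dp":[0,0,0],"rotation":[0,0,8.5]}
    - {"dp":[0,0,0],"rotation":[0,0,8.5]}

```text
t: 2.1
tool_pos: [0.4111, 0.0157, 0.2691]
tool_rot: [[-0.399, 0.917, -0.001], [0.917, 0.399, 0.0], [0.0, -0.001, -1.0]]
ft_force: [-0.2, 0.5, 0.5]
grip_width: 0.0937
gripper_force: 0.0
```

Call:
jog_arm:
  series:
    - {"dp":[0,0,0],"rotation":[0,0,8.5]}
    - {"dp":[0,0,0],"rotation":[0,0,0]}
    - {"dp":[0,0,0],"rotation":[0,0,0]}

```text
t: 2.4
tool_pos: [0.4111, 0.0158, 0.2693]
tool_rot: [[-0.268, 0.964, -0.001], [0.964, 0.268, 0.0], [0.0, -0.0, -1.0]]
ft_force: [0.7, 0.4, 0.4]
grip_width: 0.094
gripper_force: 0.0
```

Run:
```python
from h import *
p,d,m=grab('wrist'); P=cloud(d,m); np.savez('w1.npz',p=p,d=d,P=P)
print(np.linalg.inv(m['world_to_cam']).round(3))
cv2.imwrite('pics/w1.png',p[...,::-1])
R=(P[...,2]>.08)&(P[...,2]<.16)&(d>.02)
n,l,st,c=cv2.connectedComponentsWithStats(R.astype(np.uint8))
for i in range(1,n):
    if st[i,4]>30:
        A=P[l==i];T=A[A[:,2]>A[:,2].max()-.006];r=cv2.minAreaRect((T[:,:2]*1000).astype(np.float32));print(c[i],st[i],A[:,2].max(),r,len(T))
o=arm.observe();print(o['tool_pos'],o['joint_pos'])
```

```text
[[ 0.964 -0.259 -0.066  0.392]
 [ 0.267  0.934  0.238  0.085]
 [ 0.    -0.247  0.969  0.475]
 [ 0.     0.     0.     1.   ]]
[486.98886237  38.44550517] [ 450   23   62   35 1257] 0.1375544217145851 ((608.6973876953125, 227.6820831298828), (33.984519958496094, 4.446694850921631), 0.5346283316612244) 184
[468.95964336 112.91506335] [ 422   79   90   69 4262] 0.1384971213770601 ((630.3509521484375, 147.73330688476562), (60.67912292480469, 50.0387077331543), 50.11859130859375) 2610
[165.36410256 280.14871795] [156 271  18  17 195] 0.11942915894277917 ((337.1879577636719, -160.85032653808594), (13.38775634765625, 2.0831680297851562), 1.54218327999115) 25
[249.03521127 327.95774648] [244 322  11  13 142] 0.15184083363505335 ((457.7087097167969, -167.40843200683594), (12.3702392578125, 15.372302055358887), 15.600156784057617) 134
[339.2764977  351.36866359] [332 341  17  19 217] 0.11566974611442277 ((605.695556640625, -207.83041381835938), (12.210899353027344, 5.339354515075684), 20.642087936401367) 21
[249.07894737 357.36842105] [245 355   9   5  38] 0.08809026937530867 ((484.4595031738281, -267.09381103515625), (12.106695175170898, 2.050814628601074), 16.553123474121094) 25
[0.4112128  0.01574798 0.26935542] [-2.38892192e-01 -4.19183252e-01  2.01721320e+00  1.49320597e-05
  1.54393362e+00 -5.09371567e-01]
```

View pics/w1.png

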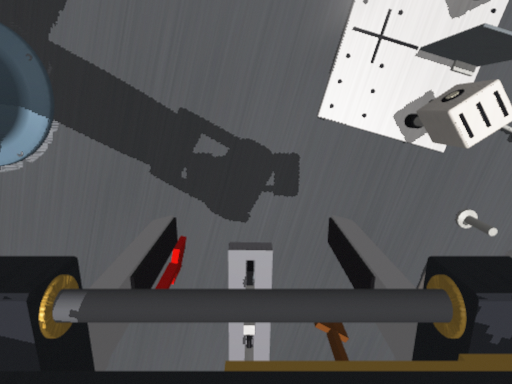

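Wrist view: the mirror handle top is at (249,328), well aligned with the closing line. The cross is at (383,37), with the baffle to its right and the housing at (468,113). I'll go above the handle and down to a stage just above it, and measure the cross from this same picture.

Call:
jog_arm:
  series:
    - {"dp":[-0.0467,-0.0009,0],"rotation":[0,0,0]}
    - {"dp":[-0.0467,-0.0009,0],"rotation":[0,0,0]}
    - {"dp":[-0.0467,-0.0009,0],"rotation":[0,0,0]}
    - {"dp":[-0.0467,-0.0009,0],"rotation":[0,0,0]}
    - {"dp":[0,0,0],"rotation":[0,0,0]}

```text
t: 2.95
tool_pos: [0.4575, -0.1694, 0.2689]
tool_rot: [[-0.261, 0.965, -0.001], [0.965, 0.261, -0.0], [0.0, -0.001, -1.0]]
ft_force: [-0.2, -0.3, -0.1]
grip_width: 0.0941
gripper_force: 0.0
```

Call:
jog_arm:
  series:
    - {"dp":[0,0,0.03],"rotation":[0,0,0]}
    - {"dp":[0,0,0.03],"rotation":[0,0,0]}
    - {"dp":[0,0,0.03],"rotation":[0,0,0]}
    - {"dp":[0,0,0],"rotation":[0,0,0]}
    - {"dp":[0,0,0],"rotation":[0,0,0]}

```text
t: 3.45
tool_pos: [0.4573, -0.1649, 0.18]
tool_rot: [[-0.266, 0.964, -0.0], [0.964, 0.266, 0.0], [0.0, -0.0, -1.0]]
ft_force: [0.4, 0.1, -0.3]
grip_width: 0.0937
gripper_force: 0.0
```

Run:
```python
from h import *
z=np.load('w1.npz'); P=z['P']; g=z['p'].min(-1)
# cross: dark pixels around (383,37), on plate plane
roi=np.zeros_like(g); cv2.circle(roi,(383,37),40,1,-1)
m=((g<110)&(roi>0)&(np.abs(P[...,2]-.012)<.008)).astype(np.uint8)
n,l,st,c=cv2.connectedComponentsWithStats(m); 
i=max(range(1,n),key=lambda k:st[k,4]); print(st[i],c[i])
A=P[l==i]; print('z',np.median(A[:,2]))
x0=.535;  # split long line: small |y - median|
ym=np.median(A[:,1]); L=A[np.abs(A[:,1]-ym)<.003]; S=A[np.abs(A[:,1]-ym)>.005]
print('long',L.min(0),L.max(0),'fit',np.polyfit(L[:,0],L[:,1],1)); print('short x',np.median(S[:,0]),'fit dx/dy',np.polyfit(S[:,1],S[:,0],1))
# bench near edges via white plate
w=((g>170)&(np.abs(P[...,2]-.012)<.006)&(P[...,1]<.4)); B=P[w]; print('plate min x',np.percentile(B[:,0],1),'min y',np.percentile(B[:,1],1))
# check hover from wrist
p,d,mm=grab('wrist'); cv2.imwrite('pics/w2.png',p[...,::-1])
print(arm.observe()['tool_pos'])
```

```text
[353  10  65  53 295] [383.93220339  37.26779661]
z 0.013036540853933964
long [0.49537494 0.2242874  0.01090666] [0.589523   0.23015241 0.01566667] fit [0.00097182 0.22662274]
short x 0.5350687710474393 fit dx/dy [-0.00158473  0.53533053]
plate min x 0.4873176538598599 min y 0.028685746490168286
[ 0.45806489 -0.16545484  0.18115967]
```

View pics/w2.png

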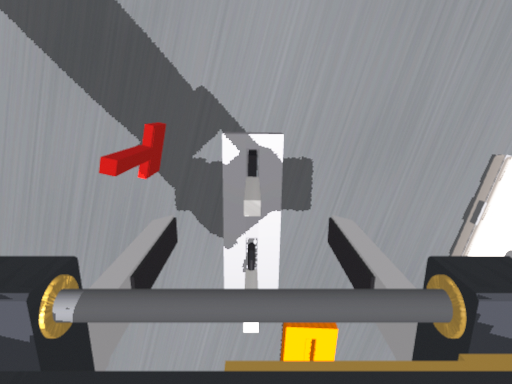

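Second wrist view: the mirror's handle top at (252,208) is centred between the fingertips at (175,225) and (330,225). The magnifier at (251,325) lies well outside. Descending and gripping.

Call:
jog_arm:
  series:
    - {"dp":[0,0,0.025],"rotation":[0,0,0]}
    - {"dp":[0,0,0.025],"rotation":[0,0,0]}
    - {"dp":[0,0,0.023],"rotation":[0,0,0]}
    - {"dp":[0,0,0],"rotation":[0,0,0]}

```text
t: 3.9
tool_pos: [0.4565, -0.1647, 0.1056]
tool_rot: [[-0.265, 0.964, -0.002], [0.964, 0.265, 0.002], [0.002, -0.002, -1.0]]
ft_force: [-0.1, 0.7, 0.1]
grip_width: 0.0939
gripper_force: 0.0
```

Call:
jog_arm:
  series:
    - {"dp":[0,0,0],"rotation":[0,0,0]}
    - {"dp":[0,0,0],"rotation":[0,0,0]}
    - {"dp":[0,0,0],"rotation":[0,0,0]}
    - {"dp":[0,0,0],"rotation":[0,0,0]}
    - {"dp":[0,0,0],"rotation":[0,0,0]}
  fingers: 0.0

```text
t: 4.4
tool_pos: [0.4576, -0.1656, 0.1071]
tool_rot: [[-0.265, 0.964, 0.001], [0.964, 0.265, -0.001], [-0.001, 0.001, -1.0]]
ft_force: [-0.6, -0.0, -0.4]
grip_width: 0.0574
gripper_force: 0.0
```

Call:
jog_arm:
  series:
    - {"dp":[0,0,0],"rotation":[0,0,0]}
    - {"dp":[0,0,0],"rotation":[0,0,0]}
    - {"dp":[0,0,0],"rotation":[0,0,0]}
    - {"dp":[0,0,0],"rotation":[0,0,0]}
    - {"dp":[0,0,0],"rotation":[0,0,0]}

```text
t: 4.9
tool_pos: [0.4573, -0.1654, 0.1065]
tool_rot: [[-0.265, 0.964, -0.0], [0.964, 0.265, 0.0], [0.0, -0.0, -1.0]]
ft_force: [-0.5, -0.0, 1.8]
grip_width: 0.0174
gripper_force: 0.0
```

Call:
jog_arm:
  series:
    - {"dp":[0,0,0],"rotation":[0,0,0]}
    - {"dp":[0,0,0],"rotation":[0,0,0]}
    - {"dp":[0,0,0],"rotation":[0,0,0]}
    - {"dp":[0,0,0],"rotation":[0,0,0]}

```text
t: 5.3
tool_pos: [0.4573, -0.1654, 0.1065]
tool_rot: [[-0.265, 0.964, -0.0], [0.964, 0.265, -0.0], [0.0, -0.0, -1.0]]
ft_force: [0.6, 0.1, 0.2]
grip_width: 0.014
gripper_force: 30.0
```

Call:
jog_arm:
  series:
    - {"dp":[0,0,-0.02],"rotation":[0,0,0]}
    - {"dp":[0,0,-0.03],"rotation":[0,0,0]}
    - {"dp":[0,0,-0.03],"rotation":[0,0,0]}
    - {"dp":[0,0,-0.03],"rotation":[0,0,0]}
    - {"dp":[0,0,-0.03],"rotation":[0,0,0]}

```text
t: 5.8
tool_pos: [0.457, -0.1652, 0.2474]
tool_rot: [[-0.265, 0.964, -0.0], [0.964, 0.265, 0.0], [0.0, -0.0, -1.0]]
ft_force: [0.0, -0.4, -0.2]
grip_width: 0.0137
gripper_force: 30.0
```

Gripped (14 mm, 30 N) and lifted. Turning by the rack-to-bench yaw of 15.4° and carrying over.

Call:
jog_arm:
  series:
    - {"dp":[0,0,-0.01],"rotation":[0,0,5.1]}
    - {"dp":[0,0,-0.01],"rotation":[0,0,5.1]}
    - {"dp":[0,0,0],"rotation":[0,0,5.2]}
    - {"dp":[0.014,0.0026,0],"rotation":[0,0,0]}
    - {"dp":[0.028,0.0052,0],"rotation":[0,0,0]}

```text
t: 6.3
tool_pos: [0.4649, -0.1231, 0.2659]
tool_rot: [[0.002, 1.0, -0.001], [1.0, -0.002, 0.001], [0.001, -0.001, -1.0]]
ft_force: [-0.0, -0.2, -1.5]
grip_width: 0.0136
gripper_force: 30.0
```

Call:
jog_arm:
  series:
    - {"dp":[0.028,0.0052,0],"rotation":[0,0,0]}
    - {"dp":[0.028,0.0052,0],"rotation":[0,0,0]}
    - {"dp":[0.028,0.0052,0],"rotation":[0,0,0]}
    - {"dp":[0.028,0.0052,0],"rotation":[0,0,0]}
    - {"dp":[0.028,0.0052,0],"rotation":[0,0,0]}

```text
t: 6.8
tool_pos: [0.4908, 0.0188, 0.2659]
tool_rot: [[-0.002, 1.0, -0.001], [1.0, 0.002, 0.001], [0.001, -0.001, -1.0]]
ft_force: [-0.3, 0.9, -0.9]
grip_width: 0.0138
gripper_force: 30.0
```

Call:
jog_arm:
  series:
    - {"dp":[0.028,0.0052,0],"rotation":[0,0,0]}
    - {"dp":[0.028,0.0052,0],"rotation":[0,0,0]}
    - {"dp":[0.028,0.0052,0],"rotation":[0,0,0]}
    - {"dp":[0.028,0.0052,0],"rotation":[0,0,0]}
    - {"dp":[0.028,0.0052,0],"rotation":[0,0,0]}

```text
t: 7.3
tool_pos: [0.5167, 0.1587, 0.2658]
tool_rot: [[-0.002, 1.0, -0.001], [1.0, 0.002, 0.0], [0.0, -0.001, -1.0]]
ft_force: [-0.1, 0.1, -1.0]
grip_width: 0.0138
gripper_force: 30.0
```

Call:
jog_arm:
  series:
    - {"dp":[0.028,0.0052,0],"rotation":[0,0,0]}
    - {"dp":[0.028,0.0052,0],"rotation":[0,0,0]}
    - {"dp":[0.014,0.0026,0],"rotation":[0,0,0]}
    - {"dp":[0,0,0],"rotation":[0,0,0]}
    - {"dp":[0,0,0],"rotation":[0,0,0]}

```text
t: 7.8
tool_pos: [0.53, 0.2263, 0.2661]
tool_rot: [[-0.0, 1.0, -0.001], [1.0, 0.0, -0.001], [-0.001, -0.001, -1.0]]
ft_force: [0.7, -0.0, -0.9]
grip_width: 0.0139
gripper_force: 30.0
```

Call:
jog_arm:
  series:
    - {"dp":[0,0,0.02],"rotation":[0,0,0]}
    - {"dp":[0,0,0.02],"rotation":[0,0,0]}
    - {"dp":[0,0,0.02],"rotation":[0,0,0]}
    - {"dp":[0,0,0.02],"rotation":[0,0,0]}
    - {"dp":[0,0,0.0145],"rotation":[0,0,0]}

```text
t: 8.3
tool_pos: [0.5299, 0.2252, 0.1706]
tool_rot: [[0.002, 1.0, -0.001], [1.0, -0.002, -0.001], [-0.001, -0.001, -1.0]]
ft_force: [-0.3, 0.5, -1.5]
grip_width: 0.0138
gripper_force: 30.0
```

Call:
jog_arm:
  series:
    - {"dp":[0,0,0],"rotation":[0,0,0]}
    - {"dp":[0,0,0],"rotation":[0,0,0]}
    - {"dp":[0,0,0],"rotation":[0,0,0]}
    - {"dp":[0,0,0],"rotation":[0,0,0]}

```text
t: 8.7
tool_pos: [0.5313, 0.2266, 0.1734]
tool_rot: [[0.001, 1.0, 0.002], [1.0, -0.001, 0.0], [0.0, 0.002, -1.0]]
ft_force: [-0.4, 0.5, -1.0]
grip_width: 0.0142
gripper_force: 30.0
```

Run:
```python
from h import *
p,d,m=grab('scene'); P=cloud(d,m)
cv2.imwrite('pics/s2.png',cv2.resize(p[150:290,300:450][...,::-1],(640,597),interpolation=cv2.INTER_CUBIC))
o=arm.observe(); print(o['tool_pos'],o['grip_width'])
R=(np.abs(P[...,0]-.535)<.02)&(np.abs(P[...,1]-.227)<.04)&(P[...,2]>.06)&(P[...,2]<.123)
A=P[R]; print(R.sum(),A.min(0),A.max(0)); c=A.mean(0); print(c,np.linalg.svd(A-c,full_matrices=False)[2][2])
```

```text
[0.53111183 0.22668426 0.17319949] 0.013761052629673427
434 [0.53212777 0.19317595 0.07586211] [0.54182457 0.25318264 0.12259896]
[0.53795969 0.22346581 0.10080664] [ 0.99996458 -0.00802018  0.00255339]
```

View pics/s2.png

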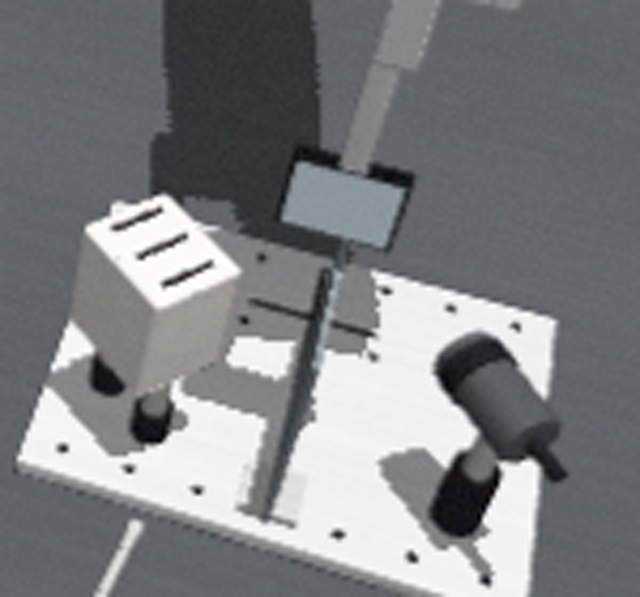

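The mirror hangs clear above the cross, handle up, with its pale glass at (340,205) facing the baffle side. The measured glass middle is (0.538, 0.2235, 0.101), against a target of (0.535, 0.227, 0.100). It faces along the bench x within 0.01 rad. Handing in.

Call:
jog_arm:
  series:
    - {"dp":[0,0,0],"rotation":[0,0,0]}
    - {"dp":[0,0,0],"rotation":[0,0,0]}
    - {"dp":[0,0,0],"rotation":[0,0,0]}
    - {"dp":[0,0,0],"rotation":[0,0,0]}
    - {"dp":[0,0,0],"rotation":[0,0,0]}

```text
t: 9.25
tool_pos: [0.5305, 0.2266, 0.172]
tool_rot: [[0.001, 1.0, -0.0], [1.0, -0.001, -0.0], [-0.0, -0.0, -1.0]]
ft_force: [-0.1, -0.6, -0.3]
grip_width: 0.0136
gripper_force: 30.0
```

```bash
python3 -c "
from cell import arm
o=arm.observe();print(o['tool_pos'],abs(o['qd']).max(),o['gripper_force']);print(arm.sign_off())"
```

```text
[0.53047252 0.22657967 0.172041  ] 0.0028044038186180865 29.993644058704376
the job is handed in; nothing more can be done
None
```

I handed the job in at about 9 s with the mirror held steady above the cross: by my last measurement its glass is within about 5 mm of the viewing point and faces along the bench x axis within 0.01 rad; no verdict came back.

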